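Grease the bearing boss of an opened cooling fan

ROBOT

A 6-joint arm with a two-finger parallel gripper is mounted at the origin on the work surface. World frame = base frame: x ahead of the robot, y to its left, z up, the work surface at z = 0. Lengths are in m, angles in degrees, forces in N, time in s.
With the tool pointing down it reaches from about 0.4 to 0.825 m from the base axis. Payload 7 kg.
Tool frame: the origin (TCP) lies at the very end of the fingers, on their centre line; the grasp point (between the pads) lies 19 mm behind it (hold_point_z is the distance from the TCP to the grasp point, in m); x points along the fingers, y is the direction in which the jaws open and shut, and the axes are right-handed (so a half turn about x gives the same grasp; the last joint's range is limited). The gripper opens to 88 mm and grips with 3 to 60 N. Pads are 19 mm wide; open, the fingers measure 130 mm over their backs; the gripper's body (78 mm by 193 mm) begins 47 mm behind the grasp point.
Start: joints at [-51.847, 20.546, 0.682, 0, -70.136, -16.507], TCP at [0.249, -0.627, 0.201] pointing down, gripper open.
Joint ranges: [-176.03, 176.03], [-82.01, 121.73], [-58.28, 71.71], [-173.87, 95.51], [-174.79, -0.11], [-173.66, 173.66]. Speed limits (degrees/s): [136.94, 136.94, 172.46, 180, 180, 180].

INTERFACE

Orientations are given as [roll, pitch, yaw] about the fixed x, y, z axes, in that order (R = Rz(yaw) Ry(pitch) Rx(roll)).
In Python, from plant import * gives the robot as it stands.
- The arm moves only by the shell command python3 -m crank 'ROWS'. ROWS is a JSON object of lists of equal length, an entry for each row: "delta_pos": the shift along the tool's x, y, z in m, a list of three; "turn": the turn, a rotation vector about the tool's x, y, z in degrees, a list of three; "grip": the opening, from 0 (shut) to 1 (fully open). A call has 1 to 12 rows; each row is the pose to reach, as a shift and turn from the pose commanded when the call began, along the tool's axes at that moment; what a row does not reach only later rows make up. A row lasts 1/12 s, in which the tool goes at most 41.7 mm and 7.16 degrees, less where a joint would pass 70% of its speed; a pose out of reach is approached as far as the arm can. A call with a gripper value outside its range is refused whole. The fingers move at their own pace and stop on an object; the grip force is fixed at half the most. Time passes only in rows, so rows that repeat a pose let the fingers close. It gives the time, the measured TCP pose, the force and the opening at its end, in the units of the state.
- get_obs(): the state, without advancing time (a new reading comes with each control period).
- snapshot(name): name is "side" or "top" or "wrist"; returns a dict with "pixels" (480x640x3 uint8, blue, green, red), "range_z" (480x640 float32, m along the optical axis (not along the pixel's ray), 0 where there is no reading), "camera_matrix" (3x3 intrinsics, pixels), "eye" and "rotation" of the camera in the world. Camera axes: x right, y up, looking along -z (the intrinsics and any distortion apply to the point x, -y, -z); pixel columns grow to the right and rows downward; lengths in m; the calibration is good to about 2 mm. A picture is of the moment at which its call begins.
- close_job(): hands the job in, once; it reports no verdict.
The state is a dict: "clock": time; "joint_pos": joint angles; "qvel": joint speeds; "tau": joint torques, N m; "tool_pos": TCP position; "orientation": TCP orientation; "force": force on the tool from outside, world axes, zero at the start; "moment": the same for the moment, N m; "opening": finger opening in m.
Only numpy, scipy, OpenCV 4.12 (cv2) and the standard library are available. Lean on these libraries where they do the work, as an engineer would, in place of code of your own. Each camera call takes 0.05 s, during which the arm holds its last target. There are 200 camera calls.

TASK

Take the round brush from its fork stand, dip its bristles all the way into the open jar that leans in its cradle, then dab the brush tip on the raised bearing boss in the middle of the opened fan (the one without an impeller). Hang the brush back upright by its collar in the fork of the stand and let go; do not shift the fans or the other things on the table.

Things in the scene. Friction and masses are not known exactly. Their poses are not given: they have to be found in the camera images.
- brush: round brush, 196 mm long, 70 g, hanging upright in the fork. Origin on its axis at the collar's underside; z along the axis to the handle's end. Collar 26 mm dia, z 0 to 6 mm; wooden handle 18 mm dia, z 6 to 80 mm (grip it here). Below: steel shaft 10 mm dia, ferrule 14 mm dia from z = -46 to -66 mm, dark bristles 13.6 mm dia, 50 mm long, down to z = -116 mm
- brush_tip (a point): centre of the bristles' free end, on the brush's axis, 116 mm below the collar's underside. The bristles give: pressed end-on they spring back into the brush by up to 12 mm, about 0.3 N per mm
- brush_stand: fixed steel stand, 140 mm high: a base plate 100 x 90 x 8 mm, a post 33 mm behind the origin (+x) and two level prongs along its x axis that carry the brush's collar. Origin under the fork on the table; x points from the fork's open end to the post, z up
- slot_mid (a point): middle of the fork's slot, level with the prongs' upper faces, 140 mm above the table. Slot 20 mm wide (stand's y), from 32 mm before this point (open end) to 20 mm behind it; prongs 16 mm wide, 6 mm thick. Shaft, ferrule and bristles pass through the slot, the collar does not; when hung, the brush's origin is level with this point
- jar: plain metal jar, fixed in a steel cradle, leaning 38 degrees from vertical, empty to look at. Origin at the centre of its bottom's outside; z along its axis, out of the mouth. 38 mm outside and 30 mm inside diameter, 84 mm long, bottom 5 mm thick. The cradle holds its lower half; a support under it ends 14 mm short of the rim
- jar_mouth (a point): centre of the jar's open mouth, 84 mm from the jar's origin along its axis
- open_fan: the opened fan: square black frame 92 x 92 x 38 mm lying flat, without impeller, loose, 0.3 kg. Origin at the centre of its underside; z up, x and y along its sides
- boss_top (a point): centre of the flat top of the bearing boss in the middle of the opened fan: a bare metal disc 30 mm in diameter, 32 mm above the fan's underside, 6 mm below the frame's upper edge
- whole_fan: a complete fan of the same size with hub and blades, lying flat, loose; leave it alone. Origin at the centre of its underside
- impeller: the impeller taken from the opened fan, about 86 mm in diameter and 26 mm high, loose; leave it alone. Origin at the centre of its underside
- closed_tin: closed upright metal tin with a lid, 48 mm in diameter, 60 mm high, loose; leave it alone. Origin at the centre of its underside
- screw_tray: small steel tray 80 x 60 x 22 mm, loose; leave it alone. Origin at the centre of its underside
- small_fan: small fan 40 x 40 x 20 mm, loose; leave it alone. Origin at the centre of its underside
- driver: screwdriver 170 mm long lying flat, loose; leave it alone. Origin below its middle
- gauge_block: steel block 50 x 30 x 30 mm, loose; leave it alone. Origin at the centre of its underside
Mind the look-alikes: they are no part of the job. Leave any pink or yellow look-alike of the part that bears jar alone. What is shaped like the brush but purple is not meant.

How it is judged (in metres and radians):
On the way, in this order (a step that is already met when the one before it is completed fails the run):
1. the brush's bristles are dipped into the leaning jar, their end at least 45 mm (of 50) past the mouth (z of brush_tip in the frame of jar between 0 and 0.039 m and x of brush_tip in the frame of jar between -0.015 and 0.015 m and y of brush_tip in the frame of jar between -0.015 and 0.015 m), for 0.2 s.
2. the brush tip touches the opened fan's bearing boss, its centre within 18 mm of the boss's centre, with more than 0.2 N (distance between brush_tip and boss_top below 0.018 m and contact force between brush and open_fan above 0.2 N), for 0.1 s.
At the end, for the whole second after the job is handed in: the brush hangs upright (within 7 degrees), at rest and released, its collar lying on the stand's prongs (within 4 mm of their level) with the shaft in the slot; the opened fan is within 20 mm of where it lay (x of brush in the frame of brush_stand between -0.032 and 0.02 m and y of brush in the frame of brush_stand between -0.009 and 0.009 m and z of brush in the frame of brush_stand between 0.136 and 0.144 m and angle between brush's own z axis and vertical below 0.12 rad and linear speed of brush below 0.03 m/s and distance of open_fan from where it was at the start of the episode below 0.02 m and contact force between brush and brush_stand above 0.2 N); the robot touches nothing.
It fails at once if the opened fan is shifted by more than 20 mm (distance of open_fan from where it was at the start of the episode above 0.02 m).
It fails at once if another thing on the table (the complete fan, the black impeller, the closed tin, the screw tray, the small fan, the screwdriver, the steel block) is moved by more than 30 mm (distance of any of whole_fan, impeller, closed_tin, screw_tray, small_fan, driver, gauge_block from where it was at the start of the episode above 0.03 m).
It also fails if it takes over 62 s, if anything falls off the work surface, if the arm or the gripper's body presses on something with over 40 N, if the wrist force passes 120 N, or if a joint passes its speed limit or range.

## Working session

There is one attempt and no reset: what is moved stays moved. The work goes in short steps, Python scripts to look and compute and a shell command to move; the robot and the scene stay as the last step left them, time stands still between calls to the robot, and variables do not carry over. Pictures are saved under pics/ and viewed, about 8 in all and at most 12, crops included, and the job is handed in when it is done.

```bash
ls; mkdir -p pics; cat > h.py <<'E'
from plant import *
import numpy as np, cv2
from scipy.spatial.transform import Rotation as R
def cloud(s):
    K=np.array(s["camera_matrix"]);d=s["range_z"];v,u=np.mgrid[:480,:640]
    p=np.stack([(u-K[0,2])/K[0,0]*d,-(v-K[1,2])/K[1,1]*d,-d],-1)
    return p@np.array(s["rotation"]).T+np.array(s["eye"])
E
python3 - <<'E'
from h import *
print(get_obs())
for n in ["side","top"]:
    s=snapshot(n); np.save(f"{n}_pc.npy",cloud(s)); np.save(f"{n}_px.npy",s["pixels"]); cv2.imwrite(f"pics/{n}0.png",s["pixels"]); print(n,s["eye"],s["rotation"],s["camera_matrix"],s.keys())
E
```

```text
pics
{'clock': 0.0, 'joint_pos': array([-5.18470964e+01,  2.05903140e+01,  6.32330449e-01, -2.07366044e-02,
       -7.01339491e+01, -1.65070749e+01]), 'qvel': array([-0.04339298,  0.01374046,  0.05735188,  0.05026893, -0.02487001,
        0.03240222]), 'tau': array([ 1.71690886e-04, -5.82726896e+01,  2.93071944e+01,  6.99730530e+00,
        7.13380767e-03, -1.41948622e-04]), 'tool_pos': array([ 0.24876464, -0.62691163,  0.19982246]), 'orientation': array([ 94.5368311 ,  89.90602269, 116.17559742]), 'force': array([ 0.50079265, -0.37384207, -0.69803053]), 'moment': array([ 0.01905241, -0.01707656,  0.0074321 ]), 'opening': 0.08811764064192168}Traceback (most recent call last):
  File "<stdin>", line 4, in <module>
  File "h.py", line 7, in cloud
    return p@np.array(s["rotation"]).T+np.array(s["eye"])
           ~~~~~~~~~~~~~~~~~~~~~~~~~~~^~~~~~~~~~~~~~~~~~~
ValueError: operands could not be broadcast together with shapes (480,640) (3,)
```

```bash
sed -i 's/np.array(s\["rotation"\]).T/R.from_euler("xyz",s["rotation"],degrees=True).as_matrix().T/' h.py
python3 - <<'E'
from h import *
for n in ["side","top"]:
    s=snapshot(n); np.save(f"{n}_pc.npy",cloud(s)); np.save(f"{n}_px.npy",s["pixels"]); cv2.imwrite(f"pics/{n}0.png",s["pixels"]); print(n,s["eye"],s["rotation"],s["camera_matrix"],s.keys())
    p=cloud(s); z=p[...,2][s["range_z"]>0]; print(np.histogram(z,bins=np.arange(-.05,.5,.01))[0])
E
```

```text
side [-0.26964899  0.85830598  0.83417018] [  58.3328732     0.59408544 -136.22011322] [[576.48739907   0.         314.4091281 ]
 [  0.         576.48739907 229.06622451]
 [  0.           0.           1.        ]] dict_keys(['pixels', 'range_z', 'camera_matrix', 'eye', 'rotation'])
[  1253   1224   1310   1281 101529  24187   7742   6119   5111   5786
   3329   3074   2585   2377   2711   2073   1943   2014   3415   1815
   2083   2169   3345   1969   2067   2108   2194   2222   2223   2255
   2381   1967   4369   1432   1489   1479   1458   1482   1547   1303
   1236   1145   1051    963    945    887    810    827    821    805
    769    756    775    773]
top [0.39786158 0.00399913 1.25389243] [ 6.96994730e+00  5.52363458e-02 -9.12981166e+01] [[586.13054118   0.         323.73607779]
 [  0.         586.13054118 232.17447651]
 [  0.           0.           1.        ]] dict_keys(['pixels', 'range_z', 'camera_matrix', 'eye', 'rotation'])
[     0      0      0     22 120200  92465   4139   6346   4764   3415
   2344   2307   1249    946   1754   1575    642    597   7279   2794
    274    158   1096    768     99     78    145     80    116    103
    120     46     60     67     74     74     78     77     77     83
     85     90     88     90     88    100    100     92    103    110
    114    106    125    118]
```

View pics/top0.png

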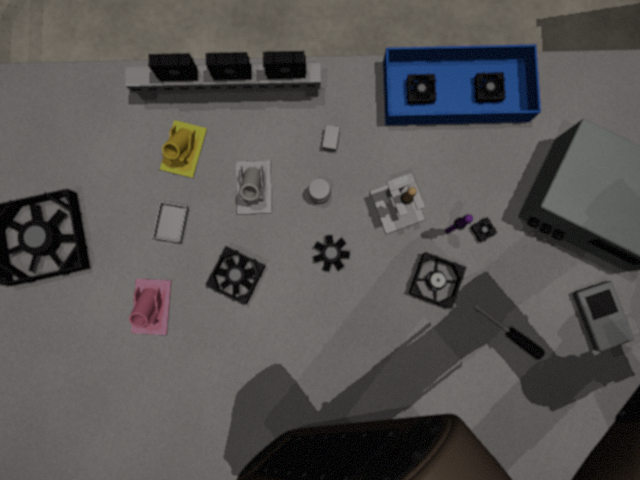

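View pics/side0.png

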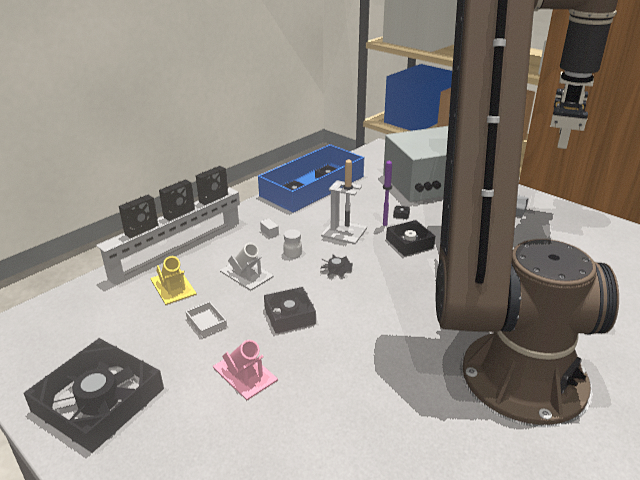

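```bash
python3 - <<'E'
from h import *
t=np.load("top_px.npy");s=np.load("side_px.npy");tp=np.load("top_pc.npy");sp=np.load("side_pc.npy")
def reg(P,u0,u1,v0,v1):return P[v0:v1,u0:u1]
# crops
f=lambda im,u0,u1,v0,v1,w,h:cv2.resize(im[v0:v1,u0:u1],(w,h),interpolation=cv2.INTER_CUBIC)
cv2.imwrite("pics/crop1.png",np.vstack([np.hstack([f(t,363,475,164,248,400,300),f(t,225,285,152,220,400,300)]),np.hstack([f(s,310,420,150,250,400,300),f(s,215,275,235,290,400,300)])]))
def pr(n,p):print(n,len(p),p.mean(0).round(4),p.min(0).round(4),p.max(0).round(4))
# handle
for im,P,n,(u0,u1,v0,v1) in [(t,tp,"top",(380,425,170,235)),(s,sp,"side",(335,362,150,195))]:
    c=im[v0:v1,u0:u1].astype(int);p=P[v0:v1,u0:u1]
    m=(c[...,2]-c[...,0]>50)&(p[...,2]>.1); pr("handle "+n,p[m])
for P,n,(u0,u1,v0,v1) in [(tp,"top",(363,430,165,240)),(sp,"side",(315,370,170,250))]:
    p=P[v0:v1,u0:u1].reshape(-1,3); q=p[(p[:,2]>.13)&(p[:,2]<.146)]; pr("prong "+n,q)
    print(cv2.minAreaRect((q[:,:2]*1000).astype(np.float32)))
    q=p[(p[:,2]>.004)&(p[:,2]<.013)];pr("base "+n,q); print(cv2.minAreaRect((q[:,:2]*1000).astype(np.float32)))
# fan
p=reg(tp,400,472,245,312).reshape(-1,3); q=p[p[:,2]>.033]; pr("fan",q); print(cv2.minAreaRect((q[:,:2]*1000).astype(np.float32)))
c=reg(t,400,472,245,312).reshape(-1,3); q=p[(c.min(1)>120)&(p[:,2]>.02)];pr("boss",q)
# jar
p=reg(tp,228,278,155,217).reshape(-1,3); q=p[(p[:,2]>.004)&(p[:,2]<.012)];pr("cradle base",q); print(cv2.minAreaRect((q[:,:2]*1000).astype(np.float32)))
q=p[p[:,2]>.06];pr("jar high",q)
p=reg(sp,215,275,235,290).reshape(-1,3);q=p[p[:,2]>.06];pr("jar high side",q)
E
```

```text
handle top 31 [ 0.5964 -0.1584  0.2167] [ 0.5916 -0.1639  0.2119] [ 0.6016 -0.1527  0.2209]
handle side 39 [ 0.5938 -0.154   0.1989] [ 0.5842 -0.1649  0.1622] [ 0.6016 -0.1451  0.2175]
prong top 700 [ 0.6069 -0.1548  0.1392] [ 0.5623 -0.1923  0.1318] [ 0.6454 -0.1226  0.1459]
((604.6932983398438, -157.2484588623047), (72.9461669921875, 52.66783905029297), 18.522930145263672)
base top 1127 [ 0.5939 -0.1501  0.0075] [ 0.5311 -0.2274  0.004 ] [ 0.6923 -0.0888  0.0129]
((612.270263671875, -157.36416625976562), (137.0826416015625, 159.93714904785156), 88.66297912597656)
prong side 256 [ 0.6    -0.1511  0.1374] [ 0.5604 -0.1934  0.1306] [ 0.6439 -0.1209  0.1456]
((601.5086669921875, -156.62078857421875), (74.6903076171875, 58.29288101196289), 19.963214874267578)
base side 507 [ 0.6273 -0.1794  0.0066] [ 0.5415 -0.4899  0.004 ] [ 0.8891 -0.0983  0.013 ]
((720.55615234375, -264.3265075683594), (171.88394165039062, 437.61962890625), 37.836544036865234)
fan 685 [ 0.4408 -0.2242  0.0812] [ 0.3834 -0.2924  0.033 ] [0.5005 0.004  1.2539]
((446.88140869140625, -145.00222778320312), (292.12677001953125, 114.36499786376953), 86.83074951171875)
boss 115 [ 0.4424 -0.2333  0.0316] [ 0.4291 -0.2463  0.0255] [ 0.4543 -0.2198  0.0378]
cradle base 821 [0.6475 0.1489 0.0065] [0.5881 0.1    0.004 ] [0.724  0.2026 0.0118]
((656.5066528320312, 151.92889404296875), (102.24329376220703, 134.7627410888672), 88.7788314819336)
jar high 341 [0.6268 0.1443 0.1316] [0.3979 0.004  0.06  ] [0.6748 0.1732 1.2539]
jar high side 240 [0.5678 0.2035 0.1283] [-0.2696  0.1334  0.0601] [0.6593 0.8583 0.8342]
```

View pics/crop1.png

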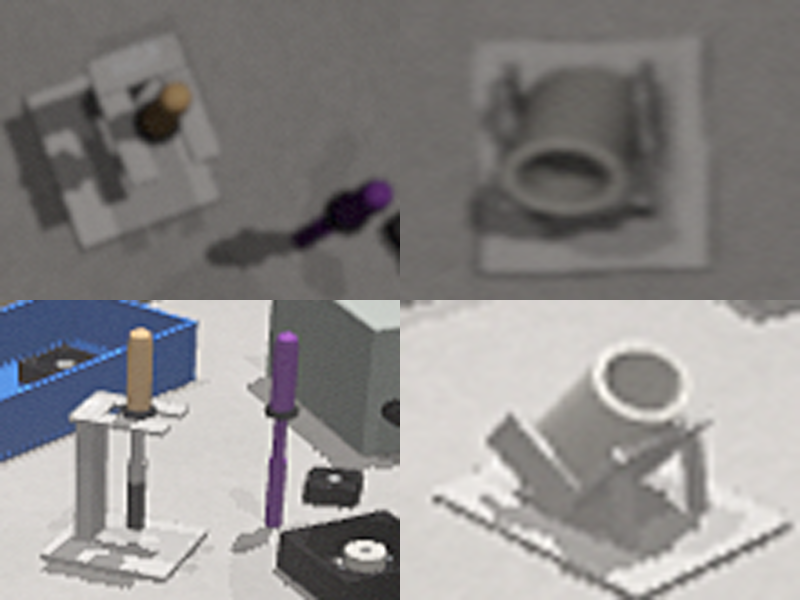

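```bash
python3 - <<'E'
from h import *
from scipy.optimize import least_squares
t=np.load("top_px.npy");s=np.load("side_px.npy");tp=np.load("top_pc.npy");sp=np.load("side_pc.npy")
o=get_obs();print("tool axes\n",R.from_euler("xyz",o["orientation"],degrees=True).as_matrix().round(3))
def reg(P,u0,u1,v0,v1):return P[v0:v1,u0:u1].reshape(-1,3)
A=reg(tp,228,278,155,217);B=reg(sp,215,275,235,290)
ok=lambda p:p[(p[:,2]>.05)&(p[:,2]<.12)&(p[:,0]>.55)&(p[:,0]<.72)&(p[:,1]>.08)&(p[:,1]<.22)]
for n,q in [("both",np.vstack([ok(A),ok(B)])),("top",ok(A)),("side",ok(B))]:
    def ax(f):return np.array([np.sin(np.radians(38))*np.cos(f),np.sin(np.radians(38))*np.sin(f),np.cos(np.radians(38))])
    def res(x):
        d=q-[x[0],x[1],.06]; a=ax(x[2]); return (np.linalg.norm(d-np.outer(d@a,a),axis=1)-.019)
    r=least_squares(res,[.655,.15,np.pi],loss="soft_l1",f_scale=.002); a=ax(r.x[2]);c=np.array([r.x[0],r.x[1],.06])
    on=abs(res(r.x))<.003; h=(q-c)@a; top=np.percentile(h[on],98)
    print(n,len(q),on.sum(),np.degrees(r.x[2]).round(1),"axis",a.round(3),"rim h",top.round(4),h.max().round(4),"mouth",(c+a*top).round(4),"bottom",(c+a*(top-.084)).round(4),"zmax",q[:,2].max())
# cradle base plate via brightness
g=cv2.cvtColor(t,cv2.COLOR_BGR2GRAY)
c=g[152:220,225:285];print("gray",np.percentile(c,[10,50,90,98]))
# purple, fan
c=t.astype(int);m=(c[...,2]-c[...,1]>30)&(c[...,0]-c[...,1]>30);p=tp[m];print("purple top",p.min(0),p.max(0),p[np.argmax(p[:,2])])
p=reg(tp,400,472,245,312);q=p[(p[:,2]>.033)&(p[:,2]<.045)];print("fan",cv2.minAreaRect((q[:,:2]*1000).astype(np.float32)),q[:,2].mean())
cc=reg(t,400,472,245,312);q=p[(cc.min(1)>120)&(p[:,2]>.027)&(p[:,2]<.036)];print("boss",q.mean(0),np.ptp(q,0))
E
```

```text
tool axes
 [[-0.001 -0.369  0.93 ]
 [ 0.001  0.93   0.369]
 [-1.     0.001 -0.   ]]
both 807 475 181.3 axis [-0.616 -0.014  0.788] rim h 0.0322 0.0358 mouth [0.6241 0.1521 0.0854] bottom [0.6758 0.1533 0.0192] zmax 0.09930999300139609
top 467 308 182.0 axis [-0.615 -0.021  0.788] rim h 0.0336 0.0368 mouth [0.6249 0.1512 0.0865] bottom [0.6766 0.1529 0.0203] zmax 0.09930999300139609
side 340 239 184.1 axis [-0.614 -0.044  0.788] rim h 0.0278 0.0315 mouth [0.6214 0.152  0.0819] bottom [0.673  0.1557 0.0157] zmax 0.09425829802128927
gray [ 83. 109. 126. 133.]
purple top [ 0.54236654 -0.26772764  0.18891325] [ 0.55327612 -0.25715102  0.19851458] [ 0.54694883 -0.25719763  0.19851458]
fan ((442.12017822265625, -232.50131225585938), (94.40216064453125, 94.84310913085938), 67.93834686279297) 0.03680768092683145
boss [ 0.44234051 -0.23344654  0.03141484] [0.0251456  0.02542792 0.00880375]
```

```bash
python3 -m crank '{"delta_pos":[[-0.04,0.02,0.03],[-0.075,0.03,0.05],[-0.075,0.05,0.08],[-0.075,0.07,0.114],[-0.075,0.09,0.147],[-0.075,0.11,0.18],[-0.075,0.13,0.212],[-0.075,0.15,0.244],[-0.075,0.17,0.277],[-0.075,0.19,0.309],[-0.075,0.21,0.342],[-0.075,0.22,0.358]],"turn":[[0,0,0],[0,0,0],[0,0,0],[0,0,0],[0,0,0],[0,0,0],[0,0,0],[0,0,0],[0,0,0],[0,0,0],[0,0,0],[0,0,0]],"grip":[1,1,1,1,1,1,1,1,1,1,1,1]}'
python3 -m crank '{"delta_pos":[[0,0.018,0.03],[0,0.038,0.062],[0,0.058,0.095],[0,0.075,0.12],[0,0.086,0.14],[0,0.086,0.14],[0,0.086,0.14]],"turn":[[0,0,0],[0,0,0],[0,0,0],[0,0,0],[0,0,0],[0,0,0],[0,0,0]],"grip":[1,1,1,1,1,1,1]}'
python3 - <<'E'
from h import *
s=snapshot("wrist");cv2.imwrite("pics/w1.png",s["pixels"]);print(s["eye"],s["rotation"],get_obs()["tool_pos"])
p=cloud(s);c=s["pixels"].astype(int);m=(c[...,2]-c[...,0]>45)&(p[...,2]>.1)&(p[...,2]<.24)
print(m.sum(),p[m].mean(0),p[m].min(0),p[m].max(0))
E
```

```text
clock: 1.15
tool_pos: [0.5024, -0.2878, 0.2755]
orientation: [50.4, 90.0, 72.1]
force: [-0.3, -1.1, -0.1]
opening: 0.0876
clock: 1.73
tool_pos: [0.5994, -0.158, 0.2749]
orientation: [153.9, 89.9, 175.7]
force: [-0.8, -1.4, -0.6]
opening: 0.0876
[ 0.53963236 -0.18253515  0.45938158] [-1.41977654e+01 -4.33795878e-02  1.11757327e+02] [ 0.59883973 -0.15887816  0.27521962]
399 [ 0.59665011 -0.16124307  0.21755689] [ 0.59022022 -0.16813074  0.21369365] [ 0.60460092 -0.15396932  0.22090471]
```

View pics/w1.png

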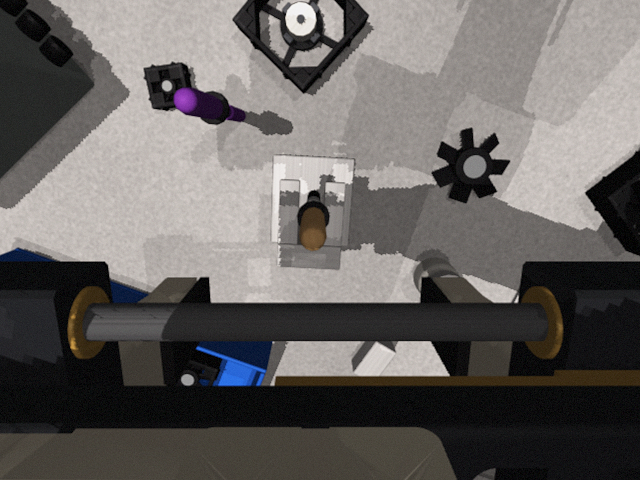

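```bash
python3 -m crank '{"delta_pos":[[0.03,0,0],[0.06,0,0],[0.085,0,0],[0.1,0,0],[0.108,0,0],[0.108,0,0],[0.108,0,0],[0.108,0,0],[0.108,0,0],[0.108,0,0],[0.108,0,0],[0.108,0,0]],"turn":[[0,0,0],[0,0,0],[0,0,0],[0,0,0],[0,0,0],[0,0,0],[0,0,0],[0,0,0],[0,0,0],[0,0,0],[0,0,0],[0,0,0]],"grip":[1,1,1,1,1,1,0,0,0,0,0,0]}'
python3 -m crank '{"delta_pos":[[0,0,0],[0,0,0],[0,0,0],[0,0,0],[0,0,0],[0,0,0]],"turn":[[0,0,0],[0,0,0],[0,0,0],[0,0,0],[0,0,0],[0,0,0]],"grip":[0,0,0,0,0,0]}'
```

```text
clock: 2.78
tool_pos: [0.5992, -0.1592, 0.1682]
orientation: [-18.5, 90.0, 3.1]
force: [0.6, 0.4, 0.2]
opening: 0.0531
clock: 3.28
tool_pos: [0.599, -0.1593, 0.1677]
orientation: [168.6, 90.0, -169.7]
force: [-0.1, -0.6, 0.2]
opening: 0.0172
```

```bash
python3 -m crank '{"delta_pos":[[0,0,0],[0,0,0],[-0.005,0,0],[-0.01,0,0],[-0.012,0,0],[-0.012,0,0],[-0.012,0,-0.01],[-0.012,0,-0.02],[-0.012,0,-0.03],[-0.012,0,-0.04],[-0.012,0,-0.055],[-0.012,0,-0.06]],"turn":[[0,0,0],[0,0,0],[0,0,0],[0,0,0],[0,0,0],[0,0,0],[0,0,0],[0,0,0],[0,0,0],[0,0,0],[0,0,0],[0,0,0]],"grip":[0,0,0,0,0,0,0,0,0,0,0,0]}'
python3 -m crank '{"delta_pos":[[-0.02,0,0],[-0.05,0,0],[-0.08,0,0],[-0.11,0,0],[-0.14,0,0],[-0.16,0,0],[-0.16,0,0],[-0.16,0,0]],"turn":[[0,0,0],[0,0,0],[0,0,0],[0,0,0],[0,0,0],[0,0,0],[0,0,0],[0,0,0]],"grip":[0,0,0,0,0,0,0,0]}'
python3 - <<'E'
from h import *
o=get_obs();print(o);T=R.from_euler("xyz",o["orientation"],degrees=True).as_matrix()
s=snapshot("side");cv2.imwrite("pics/s2.png",s["pixels"]);tp=o["tool_pos"]
p=cloud(s);c=s["pixels"];d=p-tp;h=d@T[:,0];r=np.linalg.norm(d-h[...,None]*T[:,0],axis=-1)
m=(h>.03)&(h<.16)&(r<.03)&(s["range_z"]>0);print(m.sum(),h[m].max())
for a in np.arange(.03,.16,.02):
    k=m&(h>=a)&(h<a+.02)
    if k.sum():print(a,k.sum(),(p[k].mean(0)-tp).round(4))
E
```

```text
clock: 4.28
tool_pos: [0.5407, -0.1821, 0.1799]
orientation: [128.8, 90.0, 150.4]
force: [-0.6, 0.2, 0.1]
opening: 0.0172
clock: 4.95
tool_pos: [0.5432, -0.1816, 0.341]
orientation: [-17.8, 89.8, 3.8]
force: [0.3, 0.5, -1.4]
opening: 0.0173
{'clock': 4.95, 'joint_pos': array([ 1.07460711e+00,  7.42113846e+00,  1.16347338e+00, -7.81684954e-03,
       -8.35815862e+01, -6.94435884e+01]), 'qvel': array([ 0.03557767,  1.42617815, -2.71621727, -0.61615473,  0.71266205,
       -0.02898245]), 'tau': array([-4.50475153e-02, -4.40152860e+01,  3.31612122e+01,  8.05978060e+00,
       -2.40554195e-01,  2.10668441e-03]), 'tool_pos': array([ 0.54317259, -0.18159035,  0.34096299]), 'orientation': array([-17.78899661,  89.83906364,   3.84115911]), 'force': array([ 0.34362431,  0.46463607, -1.38013175]), 'moment': array([ 0.07055925,  0.05245671, -0.03784213]), 'opening': 0.01731524001431419}
215 0.14593462147151387
0.03 28 [-0.0068  0.0041 -0.0405]
0.05 32 [-0.0062  0.0035 -0.0597]
0.07 42 [-0.0064  0.0049 -0.0796]
0.09000000000000001 44 [-0.0066  0.0046 -0.099 ]
0.11000000000000001 37 [-0.0069  0.005  -0.1197]
0.13 32 [-0.0066  0.0048 -0.1381]
```

View pics/s2.png

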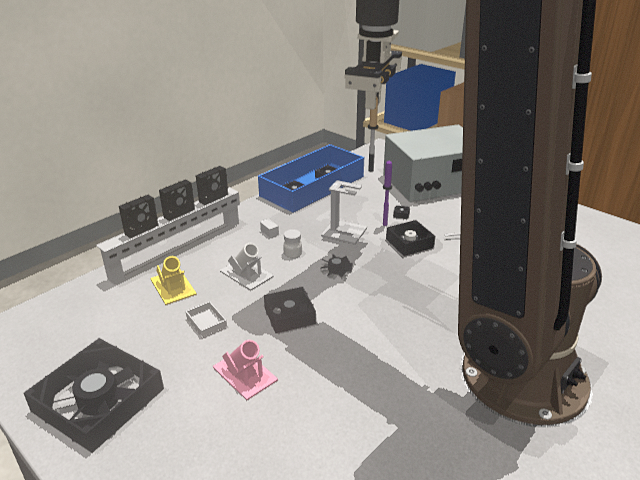

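```bash
python3 -m crank '{"delta_pos":[[0,0.03,0.008],[0,0.06,0.016],[0,0.09,0.024],[0.0,0.12,0.032],[0.0,0.15,0.04],[0,0.18,0.048],[0.0,0.21,0.056],[0.0,0.24,0.064],[0,0.27,0.07],[0.0,0.3,0.076],[0.0,0.323,0.082],[0,0.323,0.082]],"turn":[[0,0,0],[0,0,0],[0,0,0],[0,0,0],[0,-6,-2.1],[0,-12,-4.2],[0,-18,-6.3],[0,-24,-8.4],[0,-30,-10.5],[0,-35.9,-12.6],[0,-35.9,-12.6],[0,-35.9,-12.6]],"grip":[0,0,0,0,0,0,0,0,0,0,0,0]}'
cat > go.py <<'E'
from h import *
def go(target_tcp,xdir):
    o=get_obs();T=R.from_euler("xyz",o["orientation"],degrees=True).as_matrix();x=T[:,0]
    xd=np.array(xdir)/np.linalg.norm(xdir);w=np.cross(x,xd);a=np.arcsin(np.linalg.norm(w));
    w=w/np.linalg.norm(w)*np.degrees(a)
    print("tcp",o["tool_pos"].round(4),"x",x.round(3),"open",round(o["opening"],4),"F",o["force"].round(1),"j",o["joint_pos"].round(0))
    print("delta",(T.T@(np.array(target_tcp)-o["tool_pos"])).round(4),"turn",(T.T@w).round(2),"\nT",T.round(3).tolist(),"tip",(o["tool_pos"]+.1437*x).round(4))
E
python3 - <<'E'
from go import *
go([.5197,.1478,.2184],[.615,.025,-.788])
E
```

```text
clock: 6.0
tool_pos: [0.4978, 0.1495, 0.3368]
orientation: [-19.4, 51.8, 2.4]
force: [0.8, -0.3, -0.9]
opening: 0.0174
tcp [0.4978 0.1495 0.3368] x [ 0.617  0.026 -0.786] open 0.0174 F [ 0.8 -0.3 -0.9] j [  58.  -22.  -50.   44.  -47. -153.]
delta [ 0.1066  0.0162 -0.0536] turn [-0.    0.17 -0.01] 
T [[0.617, -0.301, 0.727], [0.026, 0.931, 0.364], [-0.786, -0.205, 0.583]] tip [0.5865 0.1532 0.2238]
```

```bash
python3 -m crank '{"delta_pos":[[0.0,0.005,-0.02],[0.01,0.012,-0.04],[0.03,0.016,-0.053],[0.05,0.016,-0.053],[0.07,0.016,-0.053],[0.09,0.016,-0.053],[0.106,0.016,-0.053],[0.106,0.016,-0.053],[0.106,0.016,-0.053],[0.106,0.016,-0.053]],"turn":[[0,0,0],[0,0,0],[0,0,0],[0,0,0],[0,0,0],[0,0,0],[0,0,0],[0,0,0],[0,0,0],[0,0,0]],"grip":[0,0,0,0,0,0,0,0,0,0]}'
python3 - <<'E'
from go import *
go([.5197,.1478,.2184],[.615,.025,-.788])
s=snapshot("side");u,v=245,250
a=cv2.resize(s["pixels"][190:300,190:300],(600,600),interpolation=cv2.INTER_CUBIC)
cv2.imwrite("pics/s3.png",a)
s=snapshot("wrist");cv2.imwrite("pics/w3.png",s["pixels"]);np.save("w3_pc.npy",cloud(s));np.save("w3_px.npy",s["pixels"])
E
```

```text
clock: 6.83
tool_pos: [0.5302, 0.1515, 0.2419]
orientation: [-19.8, 53.8, 1.8]
force: [0.2, 0.2, -0.2]
opening: 0.017
tcp [0.5302 0.1515 0.2419] x [ 0.591  0.018 -0.807] open 0.017 F [ 0.2  0.2 -0.2] j [  45.  -13.  -58.   58.  -28. -161.]
delta [ 0.0126  0.0045 -0.0223] turn [ 0.   -1.77 -0.26] 
T [[0.591, -0.302, 0.748], [0.018, 0.932, 0.361], [-0.807, -0.2, 0.556]] tip [0.6151 0.1541 0.126 ]
```

View pics/s3.png

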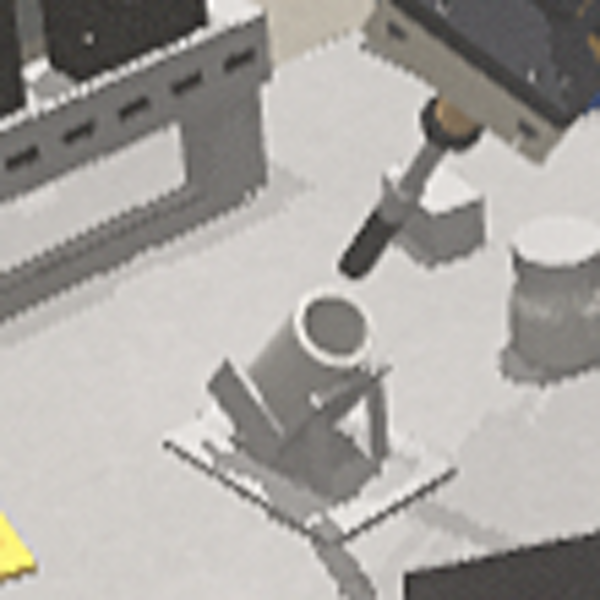

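View pics/w3.png

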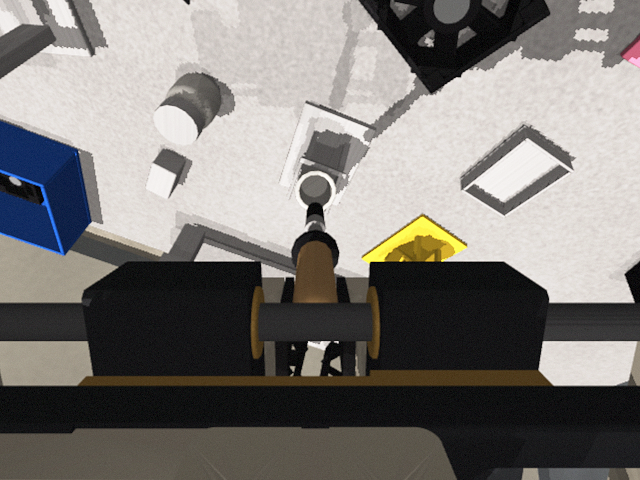

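```bash
cat > kin.py <<'E'
from h import *
from scipy.optimize import least_squares
def fk(P,j,s4):
    a1,e,h,L1,a2,L2,a3,w,d=P;r=np.radians(j)
    Y=lambda a:R.from_rotvec([0,a,0]);X=lambda a:R.from_rotvec([a,0,0])
    A=R.from_rotvec([0,0,r[0]]);p=A.apply([a1,e,h])
    A=A*Y(r[1]);p=p+A.apply([a2,0,L1]);A=A*Y(-r[2]);p=p+A.apply([L2,0,a3])
    A=A*X(s4*r[3])*Y(-r[4]);p=p+A.apply([d,w,0]);return p,A.apply([1,0,0])
E
cat > fit.py <<'E'
from kin import *
D=[([-51.847,20.5903,.6323,-.02,-70.134,-16.5],[.24876,-.62691,.19982],[94.54,89.906,116.18]),
([1.0746,7.4211,1.1635,-.0078,-83.5816,-69.44],[.54317,-.18159,.34096],[-17.79,89.839,3.841])]
import json,os
D+=[tuple(x) for x in json.load(open("samples.json"))] if os.path.exists("samples.json") else []
for s4 in (1,-1):
    def res(P):
        r=[]
        for j,p,o in D:
            q,x=fk(P,np.array(j),s4);r+=list(q-p)+list(.3*(x-R.from_euler("xyz",o,degrees=True).as_matrix()[:,0]))
        return np.array(r+list(1e-4*(P-P0)))
    P0=np.array([.1,-.0,.4,.45,0,.45,0,-.19,.25]);f=least_squares(res,P0)
    print(s4,f.x.round(3),"rms",np.sqrt((f.fun[:-9]**2).mean()).round(5));print(f.fun[:-9].round(3).tolist())
    np.save(f"P{s4}.npy",f.x)
E
python3 - <<'E'
from h import *;import json
o=get_obs();json.dump([[o["joint_pos"].tolist(),o["tool_pos"].tolist(),o["orientation"].tolist()]],open("samples.json","w"))
E
python3 fit.py
```

```text
1 [-0.005 -0.333 -0.206  0.419  0.174  0.301  0.171  0.141 -0.017] rms 0.05687
[-0.0, -0.0, 0.0, -0.0, -0.0, -0.0, -0.0, 0.0, -0.0, 0.0, -0.0, -0.0, -0.0, 0.0, -0.0, -0.17, 0.172, -0.0]
-1 [-0.    -0.009  0.189  0.594  0.01   0.454  0.007 -0.183  0.394] rms 0.0
[-0.0, -0.0, 0.0, -0.0, -0.0, -0.0, -0.0, 0.0, -0.0, -0.0, -0.0, -0.0, 0.0, 0.0, -0.0, 0.0, 0.0, -0.0]
```

```bash
cat > ik.py <<'E'
from kin import *
P=np.load("P-1.npy");lo=np.array([-176,-82,-58.2,-173.8,-174.7]);hi=np.array([176,121.7,71.7,95.5,-.2])
def ik(p,x,seeds):
    best=[]
    for s in seeds:
        f=least_squares(lambda j:np.r_[(lambda q,y:np.r_[q-p,.2*(y-x)])(*fk(P,j,-1))],np.clip(s,lo+1,hi-1),bounds=(lo,hi),x_scale=30.)
        best.append((np.abs(f.fun).max(),f.x))
    return best
mouth=np.array([.6235,.152,.0855])
def axis(lean,az):l,a=np.radians([lean,az]);return np.array([np.sin(l)*np.cos(a),np.sin(l)*np.sin(a),np.cos(l)])
E
python3 - <<'E'
from ik import *
a0=axis(38,182.5);rng=np.random.default_rng(0)
seeds=[lo+(hi-lo)*rng.random(5) for _ in range(12)]+[np.array([45,-13,-57,58,-28.])]
for lean,az in [(38,182.5),(34,182.5),(30,182.5),(26,182.5),(32,172),(32,193),(38,195),(38,170)]:
  a=axis(lean,az)
  for dep in (-.02,.05,.06):
    c=mouth-a0*.025 # pivot in the jar
    tip=mouth-a0*.025 - a*(dep-.025) ; tcp=tip+a*.1437
    sol={tuple(j.round(0)) for e,j in ik(tcp,-a,seeds) if e<2e-4}
    print(lean,az,dep,sol)
E
```

```text
38 182.5 -0.02 set()
38 182.5 0.05 set()
38 182.5 0.06 set()
34 182.5 -0.02 {(np.float64(43.0), np.float64(-11.0), np.float64(-58.0), np.float64(55.0), np.float64(-26.0))}
34 182.5 0.05 set()
34 182.5 0.06 set()
30 182.5 -0.02 {(np.float64(45.0), np.float64(-9.0), np.float64(-50.0), np.float64(40.0), np.float64(-32.0))}
30 182.5 0.05 {(np.float64(35.0), np.float64(-1.0), np.float64(-56.0), np.float64(59.0), np.float64(-18.0))}
30 182.5 0.06 {(np.float64(32.0), np.float64(-0.0), np.float64(-56.0), np.float64(64.0), np.float64(-16.0))}
26 182.5 -0.02 {(np.float64(45.0), np.float64(-6.0), np.float64(-42.0), np.float64(29.0), np.float64(-37.0))}
26 182.5 0.05 {(np.float64(40.0), np.float64(1.0), np.float64(-47.0), np.float64(37.0), np.float64(-26.0))}
26 182.5 0.06 {(np.float64(39.0), np.float64(2.0), np.float64(-48.0), np.float64(39.0), np.float64(-24.0))}
32 172 -0.02 {(np.float64(50.0), np.float64(-7.0), np.float64(-52.0), np.float64(48.0), np.float64(-37.0))}
32 172 0.05 {(np.float64(38.0), np.float64(0.0), np.float64(-56.0), np.float64(67.0), np.float64(-24.0))}
32 172 0.06 {(np.float64(36.0), np.float64(1.0), np.float64(-57.0), np.float64(72.0), np.float64(-23.0))}
32 193 -0.02 {(np.float64(40.0), np.float64(-11.0), np.float64(-53.0), np.float64(37.0), np.float64(-24.0))}
32 193 0.05 set()
32 193 0.06 set()
38 195 -0.02 set()
38 195 0.05 set()
38 195 0.06 set()
38 170 -0.02 set()
38 170 0.05 set()
38 170 0.06 set()
```

```bash
cat >> go.py <<'E'
def goto(tcp,xdir,roll=0):
    o=get_obs();T=R.from_euler("xyz",o["orientation"],degrees=True);x=T.as_matrix()[:,0]
    xd=np.array(xdir)/np.linalg.norm(xdir);w=np.cross(x,xd);n=np.linalg.norm(w);w=w/n*np.arcsin(n)
    rel=T.inv()*R.from_rotvec(w)*T*R.from_rotvec([np.radians(roll),0,0])
    print("delta",T.inv().apply(np.array(tcp)-o["tool_pos"]).round(4),"turn",np.degrees(rel.as_rotvec()).round(2),"|",o["tool_pos"].round(4),"x",x.round(3),"j",o["joint_pos"].round(0),"F",o["force"].round(1),"op",o["opening"].round(4),"tip",(o["tool_pos"]+.1437*x).round(4),"t",o["clock"])
E
python3 - <<'E'
from go import *; from ik import axis,mouth
px=np.load("w3_px.npy");pc=np.load("w3_pc.npy");g=cv2.cvtColor(px,cv2.COLOR_BGR2GRAY)
u,v=np.meshgrid(range(640),range(480));d=np.hypot(u-315,v-190)
m=(d<24)&(g>190)&(pc[...,2]>.06)&(pc[...,2]<.11);p=pc[m];print("ring",len(p),p.mean(0),p.min(0),p.max(0),((p.min(0)+p.max(0))/2).round(4))
c=p.mean(0);n=np.linalg.svd(p-c)[2][2];print("normal",n,np.linalg.norm(p-c,axis=1).mean())
a0=axis(38,182.5);a=axis(30,182.5);print(a.round(3))
for dep in(-.06,-.02,.053):
    tip=mouth-a0*.025-a*(dep-.025);print(dep,(tip+a*.1437).round(4));goto(tip+a*.1437,-a,-40)
E
```

```text
ring 374 [0.62520495 0.14794906 0.08282795] [0.6126069  0.13008706 0.06390855] [0.64195112 0.16723379 0.09556102] [0.6273 0.1487 0.0797]
normal [ 0.61336668  0.00863929 -0.78975103] 0.016531556348725763
[-0.5   -0.022  0.866]
-0.06 [0.5246 0.1477 0.2639]Traceback (most recent call last):
  File "<stdin>", line 8, in <module>
  File "go.py", line 12, in goto
    print("delta",T.inv().apply(np.array(tcp)-o["tool_pos"]).round(4),"turn",np.degrees(rel.as_rotvec()).round(2),"|",o["tool_pos"].round(4),"x",x.round(3),"j",o["joint_pos"].round(0),"F",o["force"].round(1),"op",o["opening"].round(4),"tip",(o["tool_pos"]+.1437*x).round(4),"t",o["clock"])
                                                                                                                                                                                                                     ^^^^^^^^^^^^^^^^^^
AttributeError: 'float' object has no attribute 'round'
```

```bash
sed -i 's/o\["opening"\].round(4)/round(o["opening"],4)/' go.py; sed -i 's/mouth=np.array.*/mouth=np.array([.6245,.1500,.0848])/' ik.py
cat > jar.py <<'E'
from go import *; from ik import axis,mouth
import sys
a0=axis(38,181);a=axis(30,181)
for dep in(-.06,-.02,.055):
    tip=mouth-a0*.025-a*(dep-.025);print(dep,"tiptarget",tip.round(4));goto(tip+a*.1437,-a,float(sys.argv[1]))
E
python3 jar.py -40
```

```text
-0.06 tiptarget [0.5974 0.1495 0.1387]
delta [-0.0194 -0.0063  0.0068] turn [-39.96   5.24   3.75] | [0.5301 0.152  0.2425] x [ 0.592  0.02  -0.806] j [  45.  -13.  -58.   58.  -28. -161.] F [ 0.7  0.  -1.2] op 0.0166 tip [0.6151 0.1548 0.1267] t 6.9333
-0.02 tiptarget [0.6174 0.1499 0.1041]
delta [ 0.0204 -0.0051  0.0026] turn [-39.96   5.24   3.75] | [0.5301 0.152  0.2425] x [ 0.592  0.02  -0.806] j [  45.  -13.  -58.   58.  -28. -161.] F [ 0.7  0.  -1.2] op 0.0166 tip [0.6151 0.1548 0.1267] t 6.9333
0.055 tiptarget [0.6549 0.1505 0.0391]
delta [ 0.0949 -0.0029 -0.0054] turn [-39.96   5.24   3.75] | [0.5301 0.152  0.2425] x [ 0.592  0.02  -0.806] j [  45.  -13.  -58.   58.  -28. -161.] F [ 0.7  0.  -1.2] op 0.0166 tip [0.6151 0.1548 0.1267] t 6.9333
```

```bash
python3 -m crank '{"delta_pos":[[-0.02,0,0],[-0.025,-0.006,0.007],[-0.02,-0.006,0.007],[-0.02,-0.006,0.007],[-0.02,-0.006,0.007],[-0.02,-0.006,0.007],[-0.02,-0.006,0.007],[-0.02,-0.006,0.007],[-0.02,-0.006,0.007]],"turn":[[-6,0.8,0.6],[-12,1.6,1.2],[-18,2.4,1.8],[-24,3.2,2.4],[-30,4,3],[-36,4.8,3.5],[-40,5.24,3.75],[-40,5.24,3.75],[-40,5.24,3.75]],"grip":[0,0,0,0,0,0,0,0,0]}'; python3 jar.py 0
```

```text
clock: 7.68
tool_pos: [0.5253, 0.149, 0.2637]
orientation: [-60.3, 60.0, 1.1]
force: [-0.2, 0.3, -0.3]
opening: 0.0172
-0.06 tiptarget [0.5974 0.1495 0.1387]
delta [ 0.0006 -0.0003 -0.0007] turn [-0.    0.03 -0.01] | [0.5253 0.149  0.2637] x [ 0.5    0.009 -0.866] j [  50.  -12.  -47.   36.  -40. -104.] F [-0.2  0.3 -0.3] op 0.0172 tip [0.5971 0.1503 0.1393] t 7.6833
-0.02 tiptarget [0.6174 0.1499 0.1041]
delta [ 0.0406 -0.0003 -0.0007] turn [-0.    0.03 -0.01] | [0.5253 0.149  0.2637] x [ 0.5    0.009 -0.866] j [  50.  -12.  -47.   36.  -40. -104.] F [-0.2  0.3 -0.3] op 0.0172 tip [0.5971 0.1503 0.1393] t 7.6833
0.055 tiptarget [0.6549 0.1505 0.0391]
delta [ 0.1156 -0.0003 -0.0007] turn [-0.    0.03 -0.01] | [0.5253 0.149  0.2637] x [ 0.5    0.009 -0.866] j [  50.  -12.  -47.   36.  -40. -104.] F [-0.2  0.3 -0.3] op 0.0172 tip [0.5971 0.1503 0.1393] t 7.6833
```

Exactly on. Advance to the mouth, then insert.

```bash
python3 -m crank '{"delta_pos":[[0.015,0,0],[0.03,0,0],[0.04,0,0],[0.05,0,0],[0.06,0,0],[0.07,0,0],[0.075,0,0],[0.075,0,0]],"turn":[[0,0,0],[0,0,0],[0,0,0],[0,0,0],[0,0,0],[0,0,0],[0,0,0],[0,0,0]],"grip":[0,0,0,0,0,0,0,0]}'; python3 jar.py 0 | tail -1
python3 - <<'E'
from h import *
s=snapshot("side");a=s["pixels"][190:300,190:300];w=snapshot("wrist")["pixels"][100:320,200:420]
cv2.imwrite("pics/s4.png",np.hstack([cv2.resize(x,(400,400),interpolation=cv2.INTER_CUBIC) for x in(a,w)]))
E
```

```text
clock: 8.35
tool_pos: [0.5628, 0.1485, 0.1974]
orientation: [-60.6, 60.1, 0.8]
force: [0.2, 0.0, -0.7]
opening: 0.0174
delta [ 0.0395 -0.0003  0.0007] turn [-0.   -0.13 -0.03] | [0.5628 0.1485 0.1974] x [ 0.499  0.007 -0.867] j [  41.   -4.  -53.   48.  -26. -111.] F [ 0.2  0.  -0.7] op 0.0174 tip [0.6345 0.1495 0.0729] t 8.35
```

View pics/s4.png

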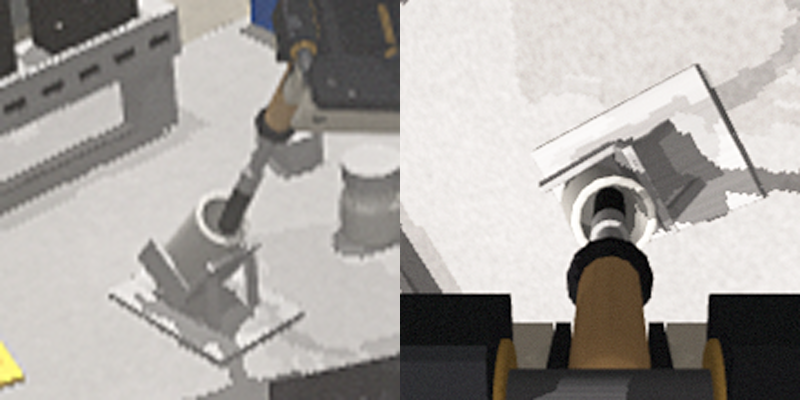

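```bash
python3 -m crank '{"delta_pos":[[0.008,0,0],[0.016,0,0],[0.024,0,0],[0.032,0,0],[0.04,0,0],[0.04,0,0],[0.04,0,0],[0.04,0,0],[0.04,0,0],[0.04,0,0],[0.04,0,0],[0.04,0,0]],"turn":[[0,0,0],[0,0,0],[0,0,0],[0,0,0],[0,0,0],[0,0,0],[0,0,0],[0,0,0],[0,0,0],[0,0,0],[0,0,0],[0,0,0]],"grip":[0,0,0,0,0,0,0,0,0,0,0,0]}'; python3 jar.py 0 | tail -1
python3 - <<'E'
from h import *; from ik import axis,mouth
o=get_obs();x=R.from_euler("xyz",o["orientation"],degrees=True).as_matrix()[:,0];a0=axis(38,181);d=o["tool_pos"]+.1437*x-(mouth-.084*a0);z=d@a0;print("z",z,"lat",d-z*a0)
s=snapshot("side");p=cloud(s)[190:300,190:300].reshape(-1,3);tp=o["tool_pos"];h=(p-tp)@x;r=np.linalg.norm(p-tp-np.outer(h,x),axis=1)
for a in np.arange(.02,.13,.01):
    k=(h>a)&(h<a+.01)&(r<.025); print(a.round(2),k.sum(),((p[k].mean(0)-tp)-h[k].mean()*x).round(4) if k.sum() else "")
cv2.imwrite("pics/s5.png",cv2.resize(s["pixels"][190:300,190:300],(600,600)))
E
```

```text
clock: 9.45
tool_pos: [0.5835, 0.15, 0.1647]
orientation: [-60.5, 60.0, 1.0]
force: [1.1, 1.2, -0.1]
opening: 0.017
delta [ 0.0007  0.0005 -0.0011] turn [0.   0.02 0.03] | [0.5835 0.15   0.1647] x [ 0.501  0.009 -0.866] j [  34.   -0.  -56.   62.  -18. -120.] F [ 1.1  1.2 -0.1] op 0.017 tip [0.6554 0.1513 0.0403] t 9.45
z 0.029865710452230264 lat [-0.00242277  0.00068197 -0.00188329]
0.02 43 [-0.0058  0.0056 -0.0033]
0.03 0 
0.04 10 [-0.0058  0.0008 -0.0034]
0.05 13 [-0.0053  0.0009 -0.0031]
0.06 11 [-0.0054  0.0011 -0.0031]
0.07 21 [-0.0057  0.0013 -0.0033]
0.08 21 [-0.0031  0.0045 -0.0018]
0.09 100 [-0.0064  0.0047 -0.0036]
0.1 62 [-0.0065  0.0058 -0.0037]
0.11 52 [-0.0049  0.0083 -0.0027]
0.12 35 [-0.0014  0.0129 -0.0007]
```

```bash
python3 -m crank '{"delta_pos":[[-0.01,0,0],[-0.025,0,0],[-0.04,0,0],[-0.055,0,0],[-0.07,0,0],[-0.09,0,0],[-0.11,0,0],[-0.13,0,0],[-0.15,0,0],[-0.17,0,0],[-0.18,0,0],[-0.18,0,0]],"turn":[[0,0,0],[0,0,0],[0,0,0],[0,0,0],[0,0,0],[0,0,0],[0,0,0],[0,0,0],[0,0,0],[0,0,0],[0,0,0],[0,0,0]],"grip":[0,0,0,0,0,0,0,0,0,0,0,0]}'
python3 - <<'E'
from go import *
goto([.46,.03,.35],[0,0,-1],40)
E
```

```text
clock: 10.5
tool_pos: [0.4932, 0.1491, 0.3226]
orientation: [-60.1, 59.9, 1.4]
force: [-0.1, 1.6, -0.3]
opening: 0.0172
delta [-0.0418 -0.0439 -0.1112] turn [39.06 23.52 19.81] | [0.4932 0.1491 0.3226] x [ 0.502  0.012 -0.865] j [  57.  -18.  -42.   32.  -52. -102.] F [-0.1  1.6 -0.3] op 0.0172 tip [0.5654 0.1508 0.1983] t 10.5
```

```bash
python3 -m crank '{"delta_pos":[[-0.005,-0.004,-0.01],[-0.01,-0.009,-0.022],[-0.015,-0.015,-0.037],[-0.02,-0.02,-0.05],[-0.025,-0.026,-0.065],[-0.03,-0.03,-0.08],[-0.036,-0.038,-0.095],[-0.042,-0.044,-0.111],[-0.042,-0.044,-0.111],[-0.042,-0.044,-0.111]],"turn":[[5,3,2.5],[10,6,5],[15,9,7.5],[20,12,10],[25,15,12.5],[30,18,15],[34.5,20.8,17.5],[39.06,23.52,19.81],[39.06,23.52,19.81],[39.06,23.52,19.81]],"grip":[0,0,0,0,0,0,0,0,0,0]}'
python3 - <<'E'
from go import *
goto([.4424,-.2333,.225],[0,0,-1])
goto([.4424,-.2333,.17],[0,0,-1])
E
```

```text
clock: 11.33
tool_pos: [0.4611, 0.0281, 0.3469]
orientation: [-154.6, 89.7, -133.5]
force: [0.6, 0.2, -1.0]
opening: 0.0173
delta [ 0.123  -0.2367 -0.1113] turn [-0.   -0.3   0.14] | [0.4611 0.0281 0.3469] x [-0.004 -0.004 -1.   ] j [ 28.  -4. -10.   0. -84. -97.] F [ 0.6  0.2 -1. ] op 0.0173 tip [0.4605 0.0275 0.2032] t 11.3333
delta [ 0.178  -0.2366 -0.111 ] turn [-0.   -0.3   0.14] | [0.4611 0.0281 0.3469] x [-0.004 -0.004 -1.   ] j [ 28.  -4. -10.   0. -84. -97.] F [ 0.6  0.2 -1. ] op 0.0173 tip [0.4605 0.0275 0.2032] t 11.3333
```

```bash
python3 -m crank '{"delta_pos":[[0,-0.02,-0.01],[0,-0.045,-0.021],[0,-0.075,-0.035],[0,-0.105,-0.05],[0,-0.135,-0.064],[0,-0.165,-0.078],[0,-0.195,-0.092],[0.02,-0.22,-0.104],[0.05,-0.237,-0.111],[0.08,-0.237,-0.111],[0.105,-0.237,-0.111],[0.122,-0.237,-0.111]],"turn":[[0,0,0],[0,0,0],[0,0,0],[0,0,0],[0,0,0],[0,0,0],[0,0,0],[0,0,0],[0,0,0],[0,-0.3,0.14],[0,-0.3,0.14],[0,-0.3,0.14]],"grip":[0,0,0,0,0,0,0,0,0,0,0,0]}'
python3 -m crank '{"delta_pos":[[0,0,0],[0,0,0]],"turn":[[0,0,0],[0,0,0]],"grip":[0,0]}'
python3 - <<'E'
from go import *
goto([.4424,-.2333,.17],[0,0,-1])
s=snapshot("wrist");np.save("w6.npy",s["pixels"]);p=cloud(s);g=s["pixels"].astype(int)
d=np.hypot(p[...,0]-.4424,p[...,1]+.2333);m=(d<.03)&(g.min(-1)>140)&(p[...,2]>.026)&(p[...,2]<.038)
q=p[m];print("boss",len(q),q.mean(0),q.min(0),q.max(0),g[(d<.012)&(p[...,2]<.04)][:5])
cv2.imwrite("pics/w6.png",s["pixels"][:400])
E
```

```text
clock: 12.33
tool_pos: [0.4414, -0.2317, 0.2237]
orientation: [117.5, 89.9, 139.0]
force: [-0.0, 0.3, -1.0]
opening: 0.0173
clock: 12.5
tool_pos: [0.4426, -0.2318, 0.2266]
orientation: [121.9, 90.0, 143.4]
force: [-0.3, -0.5, -0.0]
opening: 0.0174
delta [ 0.0566 -0.0013 -0.0007] turn [-0.   -0.01 -0.01] | [ 0.4426 -0.2318  0.2266] x [-0.  0. -1.] j [ -5.   3. -19.  -0. -69. -63.] F [-0.3 -0.5 -0. ] op 0.0174 tip [ 0.4426 -0.2318  0.0829] t 12.5
boss 432 [ 0.44091695 -0.23868071  0.03228461] [ 0.42943356 -0.25052095  0.02965671] [ 0.45714955 -0.22166052  0.03454403] [[142 147 150]
 [141 149 153]
 [145 149 157]
 [136 142 148]
 [144 149 151]]
```

View pics/w6.png

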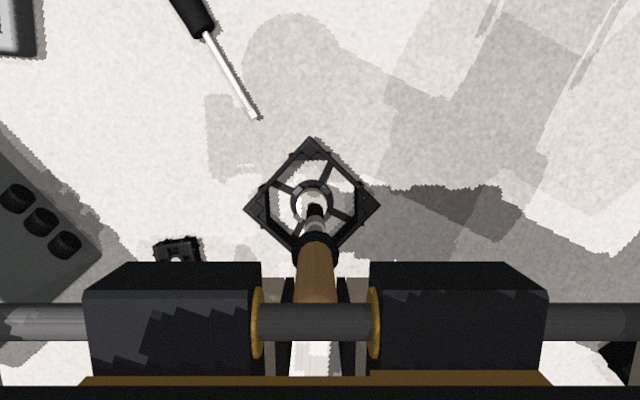

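```bash
python3 -m crank '{"delta_pos":[[0.015,-0.0025,0],[0.03,-0.0025,0],[0.04,-0.0025,0],[0.046,-0.0025,0],[0.05,-0.0025,0],[0.053,-0.0025,0],[0.056,-0.0025,0],[0.056,-0.0025,0],[0.056,-0.0025,0],[0.056,-0.0025,0],[0.056,-0.0025,0],[0.056,-0.0025,0]],"turn":[[0,0,0],[0,0,0],[0,0,0],[0,0,0],[0,0,0],[0,0,0],[0,0,0],[0,0,0],[0,0,0],[0,0,0],[0,0,0],[0,0,0]],"grip":[0,0,0,0,0,0,0,0,0,0,0,0]}'
python3 - <<'E'
from go import *
for i in range(4):
    snapshot("wrist"); o=get_obs(); print(o["force"].round(2),o["tool_pos"].round(4))
E
```

```text
clock: 13.55
tool_pos: [0.4443, -0.2346, 0.1715]
orientation: [-7.8, 89.9, 13.6]
force: [0.2, -0.0, 0.6]
opening: 0.0172
[0.3  0.03 0.48] [ 0.4443 -0.2346  0.1715]
[0.17 0.99 1.  ] [ 0.4442 -0.2346  0.1714]
[0.   0.32 0.28] [ 0.4442 -0.2346  0.1713]
[ 0.63 -0.33 -0.26] [ 0.4442 -0.2346  0.1713]
```

```bash
python3 -m crank '{"delta_pos":[[0.002,0,0],[0.0035,0,0],[0.0035,0,0],[0.0035,0,0],[0.0035,0,0]],"turn":[[0,0,0],[0,0,0],[0,0,0],[0,0,0],[0,0,0]],"grip":[0,0,0,0,0]}'
python3 - <<'E'
from go import *
F=[]
for i in range(8):
    s=snapshot("wrist"); F.append(get_obs()["force"])
print(np.mean(F,0).round(2),get_obs()["tool_pos"].round(4))
s=snapshot("side");cv2.imwrite("pics/s7.png",cv2.resize(s["pixels"][150:280,340:470],(600,600),interpolation=cv2.INTER_CUBIC))
E
```

```text
clock: 14.17
tool_pos: [0.4441, -0.2345, 0.1677]
orientation: [0.4, 89.9, 21.8]
force: [0.1, -0.5, 1.2]
opening: 0.0172
[ 0.14 -0.57  1.66] [ 0.4441 -0.2345  0.1677]
```

View pics/s7.png

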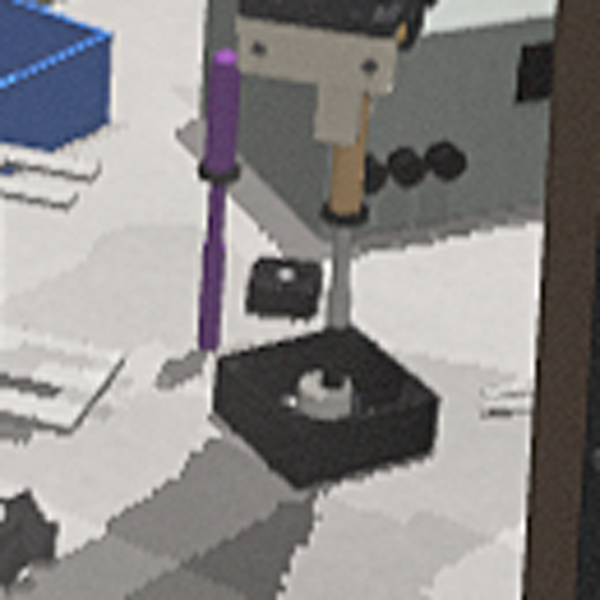

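```bash
python3 -m crank '{"delta_pos":[[-0.01,0,0],[-0.03,0,0],[-0.06,0,0],[-0.09,0,0],[-0.12,0,0],[-0.15,0,0],[-0.165,0,0],[-0.165,0,0]],"turn":[[0,0,0],[0,0,0],[0,0,0],[0,0,0],[0,0,0],[0,0,0],[0,0,0],[0,0,0]],"grip":[0,0,0,0,0,0,0,0]}'
python3 - <<'E'
from go import *
goto([.5407,-.1821,.3327],[0,0,-1])
T=R.from_euler("xyz",get_obs()["orientation"],degrees=True).as_matrix();print(T.round(3))
s=snapshot("top");p=cloud(s)[245:312,400:472].reshape(-1,3);q=p[(p[:,2]>.033)&(p[:,2]<.045)];print("fan",cv2.minAreaRect((q[:,:2]*1000).astype(np.float32)))
E
```

```text
clock: 15.28
tool_pos: [0.4449, -0.2352, 0.3372]
orientation: [-28.6, 89.6, -7.2]
force: [0.4, 0.6, -1.1]
opening: 0.0175
delta [0.0052 0.0145 0.1085] turn [-0.    0.38  0.21] | [ 0.4449 -0.2352  0.3372] x [ 0.008 -0.001 -1.   ] j [ -5.   0.  -7.   0. -82. -63.] F [ 0.4  0.6 -1.1] op 0.0175 tip [ 0.446  -0.2353  0.1935] t 15.2833
[[ 0.008 -0.365  0.931]
 [-0.001  0.931  0.365]
 [-1.    -0.004  0.007]]
fan ((405.7685241699219, -245.1613311767578), (13.52013111114502, 62.049468994140625), 14.373273849487305)
```

```bash
python3 -m crank '{"delta_pos":[[0,0.003,0.025],[0,0.008,0.055],[0,0.012,0.085],[0,0.0145,0.105],[0,0.0145,0.1085],[0,0.0145,0.1085],[0,0.0145,0.1085]],"turn":[[0,0,0],[0,0,0],[0,0,0],[0,0,0],[0,0,0],[0,0,0],[0,0,0]],"grip":[0,0,0,0,0,0,0]}'
python3 - <<'E'
from go import *
goto([.5407,-.1821,.182],[0,0,-1])
T=R.from_euler("xyz",get_obs()["orientation"],degrees=True).as_matrix();print(T.round(3))
E
```

```text
clock: 15.92
tool_pos: [0.5388, -0.1815, 0.3318]
orientation: [106.7, 89.9, 128.1]
force: [0.5, -0.4, -0.5]
opening: 0.0173
delta [ 0.1498 -0.0014  0.0016] turn [ 0.   -0.02 -0.06] | [ 0.5388 -0.1815  0.3318] x [-0.001  0.001 -1.   ] j [  1.   7.  -0.  -0. -83. -70.] F [ 0.5 -0.4 -0.5] op 0.0173 tip [ 0.5387 -0.1814  0.1881] t 15.9167
[[-0.001 -0.365  0.931]
 [ 0.001  0.931  0.365]
 [-1.     0.001 -0.   ]]
```

```bash
python3 -m crank '{"delta_pos":[[0.025,-0.001,0],[0.055,-0.001,0],[0.085,-0.001,0],[0.115,-0.001,0],[0.138,-0.001,0],[0.15,-0.001,0],[0.15,-0.001,0],[0.15,-0.001,0],[0.15,-0.001,0]],"turn":[[0,0,0],[0,0,0],[0,0,0],[0,0,0],[0,0,0],[0,0,0],[0,0,0],[0,0,0],[0,0,0]],"grip":[0,0,0,0,0,0,0,0,0]}'
python3 - <<'E'
from go import *
goto([.599,-.1593,.182],[0,0,-1])
s=snapshot("wrist");cv2.imwrite("pics/w8.png",s["pixels"][120:360,160:480])
E
```

```text
clock: 16.67
tool_pos: [0.5404, -0.1829, 0.1844]
orientation: [-17.0, 89.8, 4.3]
force: [0.2, 0.1, -0.9]
opening: 0.0174
delta [0.0026 0.0006 0.0632] turn [0.   0.19 0.06] | [ 0.5404 -0.1829  0.1844] x [ 0.003  0.    -1.   ] j [  1.  11. -14.  -0. -64. -70.] F [ 0.2  0.1 -0.9] op 0.0174 tip [ 0.5409 -0.1829  0.0407] t 16.6667
```

View pics/w8.png

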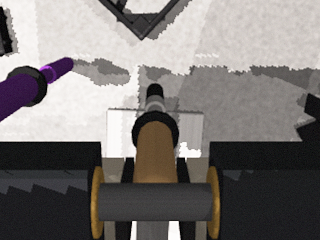

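```bash
python3 -m crank '{"delta_pos":[[0,0,0.007],[0,0,0.014],[0,0,0.021],[0,0,0.028],[0,0,0.035],[0,0,0.042],[0,0,0.049],[0,0,0.056],[0,0,0.06],[0,0,0.06],[0,0,0.06]],"turn":[[0,0,0],[0,0,0],[0,0,0],[0,0,0],[0,0,0],[0,0,0],[0,0,0],[0,0,0],[0,0,0],[0,0,0],[0,0,0]],"grip":[0,0,0,0,0,0,0,0,0,0,0]}'
python3 -m crank '{"delta_pos":[[0.004,0,0],[0.008,0,0],[0.012,0,0],[0.013,0,0],[0.013,0,0],[0.013,0,0],[0.013,0,0]],"turn":[[0,0,0],[0,0,0],[0,0,0],[0,0,0],[0,0,0],[0,0,0],[0,0,0]],"grip":[0,0,0,0,0,0,0]}'
python3 - <<'E'
from go import *
goto([.599,-.1593,.1677],[0,0,-1])
s=snapshot("side");cv2.imwrite("pics/s9.png",cv2.resize(s["pixels"][130:260,290:420],(600,600),interpolation=cv2.INTER_CUBIC))
E
```

```text
clock: 17.63
tool_pos: [0.596, -0.1604, 0.1827]
orientation: [12.4, 89.9, 33.8]
force: [-2.0, -0.5, -0.4]
opening: 0.0172
clock: 18.22
tool_pos: [0.5961, -0.1605, 0.1702]
orientation: [-1.3, 89.9, 20.1]
force: [0.0, 0.1, -1.0]
opening: 0.0171
delta [0.0025 0.0001 0.0031] turn [0.   0.11 0.  ] | [ 0.5961 -0.1605  0.1702] x [ 0.002  0.001 -1.   ] j [  3.  16. -10.  -0. -64. -72.] F [ 0.   0.1 -1. ] op 0.0171 tip [ 0.5964 -0.1604  0.0265] t 18.2167
```

View pics/s9.png

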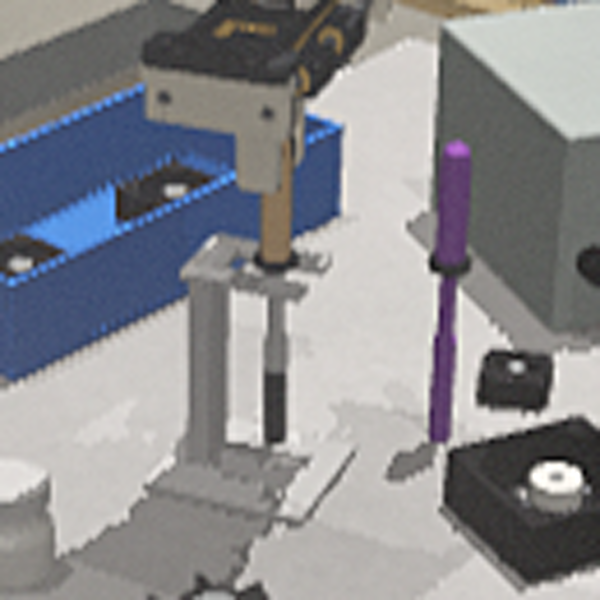

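```bash
python3 -m crank '{"delta_pos":[[0.001,0,0.001],[0.0025,0,0.001],[0.0028,0,0.001],[0.0028,0,0.001],[0.0028,0,0.001],[0.0028,0,0.001],[0.0028,0,0.001]],"turn":[[0,0,0],[0,0,0],[0,0,0],[0,0,0],[0,0,0],[0,0,0],[0,0,0]],"grip":[0,0,0,0,0,0,0]}'
python3 -m crank '{"delta_pos":[[0,0,0],[0,0,0],[0,0,0],[0,0,0],[0,0,0],[0,0,0],[0,0,0],[0,0,0],[0,0,0],[0,0,0],[0,0,0],[0,0,0]],"turn":[[0,0,0],[0,0,0],[0,0,0],[0,0,0],[0,0,0],[0,0,0],[0,0,0],[0,0,0],[0,0,0],[0,0,0],[0,0,0],[0,0,0]],"grip":[0.25,0.25,0.3,0.35,0.4,0.4,0.45,0.5,0.5,0.6,0.6,0.6]}'
python3 - <<'E'
from h import *
print(get_obs()["force"],get_obs()["tool_pos"])
s=snapshot("side");p=cloud(s);c=s["pixels"].astype(int);p=p[130:260,290:420];c=c[130:260,290:420]
m=(c[...,2]-c[...,0]>50)&(p[...,2]>.1)&(p[...,2]<.23)&(np.hypot(p[...,0]-.598,p[...,1]+.16)<.03);q=p[m];print(len(q),q.mean(0),q.min(0),q.max(0))
for a in np.arange(.145,.22,.015):
    k=(q[:,2]>a)&(q[:,2]<a+.015);print(a,k.sum(),q[k].mean(0).round(4) if k.sum() else "")
E
```

```text
clock: 18.85
tool_pos: [0.5973, -0.1602, 0.1677]
orientation: [-10.8, 89.9, 10.6]
force: [-0.5, -0.6, 5.7]
opening: 0.0173
clock: 19.85
tool_pos: [0.5969, -0.1601, 0.1672]
orientation: [3.7, 89.9, 25.1]
force: [0.8, -0.5, 0.6]
opening: 0.0521
[ 0.83367211 -0.51171607  0.56807933] [ 0.59693472 -0.16011252  0.16718537]
13 [ 0.58675341 -0.15459655  0.20149118] [ 0.58084777 -0.16502016  0.16439496] [ 0.59694108 -0.14752537  0.21764075]
0.145 0 
0.15999999999999998 3 [ 0.5929 -0.1565  0.1683]
0.17499999999999996 0 
0.18999999999999995 2 [ 0.5851 -0.1504  0.2018]
0.20499999999999993 8 [ 0.5848 -0.1549  0.2138]
0.21999999999999992 0
```

Collar seated (5.7 N upward before release). Now withdraw upward and check.

```bash
python3 -m crank '{"delta_pos":[[-0.01,0,0],[-0.025,0,0],[-0.045,0,0],[-0.065,0,0],[-0.09,0,0],[-0.115,0,0],[-0.14,0,0],[-0.165,0,0],[-0.165,0,0],[-0.165,0,0],[-0.165,0,0],[-0.165,0,0]],"turn":[[0,0,0],[0,0,0],[0,0,0],[0,0,0],[0,0,0],[0,0,0],[0,0,0],[0,0,0],[0,0,0],[0,0,0],[0,0,0],[0,0,0]],"grip":[0.8,0.8,0.8,0.8,0.8,0.8,0.8,0.8,0.8,0.8,0.8,0.8]}'
python3 - <<'E'
from h import *
old=np.load("side_pc.npy");opx=np.load("side_px.npy")
s=snapshot("side")
for n,P,C in[("before",old,opx),("now",cloud(s),s["pixels"])]:
    p=P[130:260,310:420];c=C[130:260,310:420].astype(int)
    m=(c[...,2]-c[...,0]>50)&(p[...,2]>.1)&(p[...,2]<.23)&(np.hypot(p[...,0]-.598,p[...,1]+.16)<.03);q=p[m]
    v,u=np.nonzero(m);print(n,"handle px",len(q),"u,v mean",u.mean()+310,v.mean()+130,"v range",v.min()+130,v.max()+130,"xyz",q.mean(0).round(4),"zmax",q[:,2].max().round(4),"du/dv",np.polyfit(v,u,1)[0].round(3))
s=snapshot("top");
for n,P in[("fan before",np.load("top_pc.npy")),("fan now",cloud(s))]:
    p=P[245:312,400:472].reshape(-1,3);q=p[(p[:,2]>.033)&(p[:,2]<.045)&(p[:,0]>.37)];print(n,len(q),cv2.minAreaRect((q[:,:2]*1000).astype(np.float32)))
d=cv2.absdiff(np.load("side_px.npy"),snapshot("side")["pixels"]).max(-1);print(d[230:330,150:340].mean())
w=cloud(snapshot("wrist"));
E
```

```text
clock: 20.9
tool_pos: [0.5962, -0.1601, 0.3313]
orientation: [68.8, 89.9, 90.2]
force: [-0.4, -0.2, -0.5]
opening: 0.0701
before handle px 39 u,v mean 347.3333333333333 167.0769230769231 v range 160 181 xyz [ 0.5938 -0.154   0.1989] zmax 0.2175 du/dv -0.199
now handle px 36 u,v mean 349.1388888888889 167.61111111111111 v range 161 185 xyz [ 0.5888 -0.1552  0.1985] zmax 0.2157 du/dv -0.059
fan before 660 ((442.12017822265625, -232.50131225585938), (94.40216064453125, 94.84310913085938), 67.93834686279297)
fan now 644 ((441.9998474121094, -232.428955078125), (94.8099594116211, 95.51852416992188), 67.91765594482422)
16.791052631578946
```

```bash
python3 - <<'E'
from h import *
from go import goto
s=snapshot("side")
for n,P in[("before",np.load("side_pc.npy")),("now",cloud(s))]:
    p=P[130:260,310:420].reshape(-1,3);p=p[np.hypot(p[:,0]-.594,p[:,1]+.156)<.016]
    for a,b in[(.03,.07),(.07,.09),(.15,.18),(.18,.22)]:
        k=(p[:,2]>a)&(p[:,2]<b);print(n,a,k.sum(),p[k].mean(0).round(4))
goto([.6,-.16,.33],[0,0,-1])
E
```

```text
before 0.03 61 [ 0.5914 -0.1542  0.0502]
before 0.07 34 [ 0.5917 -0.1537  0.0795]
before 0.15 70 [ 0.5902 -0.1533  0.1648]
before 0.18 97 [ 0.591  -0.1537  0.1982]
now 0.03 64 [ 0.5892 -0.1556  0.0509]
now 0.07 38 [ 0.5884 -0.1562  0.0813]
now 0.15 76 [ 0.5876 -0.1541  0.1655]
now 0.18 90 [ 0.5887 -0.155   0.1988]
delta [ 0.0016 -0.0011  0.0033] turn [ 0.    0.04 -0.03] | [ 0.5965 -0.1602  0.3316] x [ 0.001  0.001 -1.   ] j [  3.  12.   6.  -0. -84. -72.] F [ 0.4  0.3 -0.3] op 0.0704 tip [ 0.5966 -0.1601  0.1879] t 21.15
```

The brush hangs upright at its old height, shifted about 3 mm. The gripper is clear of it and the fan hasn't moved.

```bash
python3 -c "
from plant import *
print(close_job())"
```

```text
the job is handed in; nothing more can be done
None
```

I took the wooden-handled brush from the fork, dipped it in the grey jar, dabbed it on the opened fan's boss and hung it back. I then handed the job in at about 21 s of the 62 s allowed. The hand-in reports no verdict, so these results rest on my own measurements.

- **Dip:** The bristle tip reached about 30 mm in the jar's frame (limit 39 mm), about 3 mm off its axis, and stayed there for more than 0.5 s. At the jar's full 38° lean, the arm's third joint hit its limit and the first approach stopped short. I entered at 30° instead, which fitted inside the mouth without noticeable contact force.
- **Dab:** The tip stood about 2 mm from the boss centre and pressed with roughly 2 N on average. The first, lighter press was lost in the force sensor's noise, so I pushed 3.5 mm further.
- **Hang-up:** The wrist read 5.7 N upward as the collar settled on the prongs. After release the side camera showed the brush upright to within about 1–2°, at its former height and about 3 mm from where it hung at first. The gripper was about 11 cm above it.
- **Fan:** The opened fan is within 1 mm of where it lay.

I did not measure the other loose things or the look-alikes one by one at the end, but nothing suggested they were touched. A rough before/after image comparison over part of the table told me nothing useful. I had used up the 12 picture views before release, so the last checks rest on depth and colour measurements only.

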